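# Clarity check of a cast resin rod in the sample cell

### The job

Take the full-length resin rod from the wooden rack, push it down through the narrow hole in the cap of the glass sample cell until it stands on the cell's floor, then grip the cell by its two broad frosted sides only, never touching its clear end windows, and lift it out of its holder. Hold it upright and still in the light path, its middle on the beam axis midway between the two barrels and its windows facing them squarely, without touching the stand, and finish while holding it there with the rod still fully home. Leave the two short stubs in the rack and the resin jar where they are.

Things in the scene. Friction and masses are not known exactly. Their poses are not given: they have to be found in the camera images.
- rod_rack: light wooden block 46 x 116 x 35 mm (x, y, z), fixed to the bench, three upright holes of 9.6 mm bore, 25 mm deep, on its y axis at y = -34, 0 and +34 mm; origin at the centre of its underside, z up. The long rod and the two stubs stand in these holes, in any order.
- rod: the full-length cast rod, amber-brown resin, 8 mm diameter, 76 mm long, 15 g, both ends rounded, standing in one of the rack's holes so that about 51 mm stand above the rack (its top 86 mm above the bench). Origin at the centre of its foot, z along the rod to its top.
- rod_foot (a point): the rounded lower end of the long rod, on its axis
- rod_top (a point): the rounded upper end of the long rod, on its axis, 76 mm from the foot
- stub_a: short cut stub of the same 8 mm rod, 46 mm long (about 21 mm stand above the rack); to be left. Origin at its foot.
- stub_b: short cut stub of the same 8 mm rod, 42 mm long (about 17 mm stand above the rack); to be left. Origin at its foot.
- cell_holder: black plastic block 84 x 52 x 22 mm (x, y, z), fixed to the bench, with a rectangular pocket 55 x 23 mm, 12 mm deep, in its top, in which the cell stands (about 1.5 mm play all round); its x axis is the cell's long direction. Origin at the centre of its underside.
- cell: loose glass sample cell, 170 g, 52 (x) x 20 (y) x 60 mm high, hollow, standing with its underside 10 mm above the bench. Broad sides (y = +-10 mm, 52 mm long, z = 0 to 50 mm) are frosted: grip there, across the 20 mm width. The narrow ends (x = +-26 mm) are clear windows. Top 10 mm: white cap, 1 mm narrower all round. Origin: centre of the underside. Either way round is the same.
- cell_mouth (a point): centre of the upright 11 mm hole in the middle of the cell's cap, at the cap's top face (60 mm above the cell's underside), chamfered 1.5 mm. Two slippery sprung jaws in the hole, 6.5 mm apart, 2.5 to 8.5 mm below the top face, grip the rod: it does not fall in by itself, it takes a light push (1 to 2.5 N) all the way down
- cell_floor (a point): centre of the cell's inner floor (3 mm above its underside), 57 mm below the mouth: the rod's foot must come to stand here; the rod's top then stands 19 mm above the cap and 79 mm above the cell's underside
- cell_middle (a point): middle of the cell between its windows, 26.5 mm above its underside: the point to hold on the beam axis
- window_a: clear end window of the cell at its +x end, 15 x 47 mm, origin at its centre; not to be touched by the fingers
- window_b: clear end window of the cell at its -x end, likewise
- light_stand: lamp and receiver stand, fixed to the bench: grey base 64 x 210 mm (x, y) with a rail, top of the rail 23 mm above the bench, and two black barrels (up to 37 mm diameter; their clamps reach 135 mm above the bench) that face each other along the stand's y axis with a free gap of 90 mm (y = -45 to +45 mm), open above and to both sides. Origin at the centre of its underside, z up.
- beam_mid (a point): point of the light path midway between the barrels, 110 mm above the bench; the beam runs along the stand's y axis through it
- resin_jar: small open-necked jar of amber resin, 46 mm diameter, 75 mm high, bystander; origin at the centre of its underside, z up

How it is judged:
By the outcome, as a careful person would: the job done as asked, in the order asked, and still so for the second after the job is handed in, while the arm keeps its last pose, push and grip.
It also fails if it takes over 62 s, if anything falls off the work surface, if the arm or the gripper's body presses on something with over 40 N, if the wrist force passes 120 N, or if a joint passes its speed limit or range.

### The arm

A 7-joint arm with a two-finger parallel gripper is mounted at the origin on the work surface; the furniture and walls round the work are solid. World frame = base frame: x ahead of the robot, y to its left, z up, the work surface at z = 0. Lengths are in mm, angles in rad, forces in N, time in s.
With the tool pointing down it reaches from about 425 to 825 mm from the base axis. Payload 3.6 kg.
Tool frame: the origin (TCP) lies at the centre of the arm's flange, where the gripper is bolted on; the fingertips stand 186 mm ahead of it and the grasp point (between the pads) lies 167 mm ahead of it (env.grip_point_offset is the distance from the TCP to the grasp point, in mm); z points along the fingers, y is the line along which they close (so a half turn about z gives the same grasp; the last joint's range is limited). The gripper opens to 93 mm and grips with 3 to 60 N. Pads are 15 mm wide; open, the fingers measure 128 mm over their backs; the gripper's body (75 mm by 188 mm) begins 65 mm behind the grasp point.
Start: joints at [-1.321, 0.615, -0.013, 1.423, 0.008, 1.103, -0.04], TCP at [176.982, 625.422, 404.74] pointing down, gripper open.
Joint ranges: [-3.12, 3.12], [-0.3, 2.06], [-1.34, 1.32], [0.26, 2.42], [-1.36, 4.5], [0.01, 1.98], [-2.84, 2.84]. Speed limits (rad/s): [2.79, 2.79, 3.14, 3.14, 3.14, 3.14, 3.14].

### API

Orientations are given as a unit quaternion [w, x, y, z].
In Python, from station import monitor, optics, env gives the robot as it stands.
- The arm moves only by the shell command python3 -m crank 'ROWS' [OPENING] [FORCE]. ROWS is JSON, a list that holds one entry, the list of rows, each a list of 4 numbers: the shift along the tool's x, y, z in cm, then the turn about the tool's z in degrees. In form: [[[tx, ty, tz, roll], ...]]. A call has 1 to 8 rows; each row shifts and turns the commanded pose from where the row before left it, along the tool's axes as they then stand; what a row does not reach is not made up. A row lasts 1/10 s, in which the tool goes at most 50 mm and 8.59 degrees, less where a joint would pass 70% of its speed; a pose out of reach is approached as far as the arm can. A call with a gripper value outside its range is refused whole. OPENING is the opening, from 0 (shut) to 1 (fully open), set as the call begins (- or left out, the last holds). The fingers move at their own pace and stop on an object; FORCE is the grip in N (left out, the last holds). Time passes only in rows, so rows that do not move let the fingers close. It gives the time, the measured TCP pose, the force, the opening and the grip force at its end, in the units of the state.
- monitor.read_state(): the state, without advancing time (a new reading comes with each control period).
- optics.capture(name): name is "scene" or "top" or "wrist"; returns a dict with "pixels" (420x560x3 uint8, blue, green, red), "intrinsics" (3x3 intrinsics, pixels), "R" (3x3) and "t" (3): a world point X has camera coordinates R X + t; the wrist camera has in their place "T_tool_cam" (4x4, takes a point from camera to tool coordinates, whose origin is the TCP and whose axes are the flange's). Camera axes: x right, y down, z forward; pixel columns grow to the right and rows downward; lengths in mm; the calibration is good to about 2 mm. A picture is of the moment at which its call begins: read the wrist's pose just before it. There is no depth.
- env.close_job(): hands the job in; it is judged then, once.
The state is a dict: "t": time; "qpos": joint angles; "qd": joint speeds; "joint_efforts": joint torques, N m; "tcp_pos": TCP position; "tool_rot": TCP orientation; "wrist_force": force on the tool from outside, world axes, zero at the start; "ft_torque": the same for the moment, N m; "width": finger opening in mm; "gripper_force": force on a finger pad.
Only numpy, scipy, OpenCV 4.12 (cv2) and the standard library are available. Lean on these libraries where they do the work, as an engineer would, in place of code of your own. Each camera call takes 0.05 s, during which the arm holds its last target. There are 200 camera calls.

## Working session

There is one attempt and no reset: what is moved stays moved. The work goes in short steps, Python scripts to look and compute and a shell command to move; the robot and the scene stay as the last step left them, time stands still between calls to the robot, and variables do not carry over. Pictures are saved under pics/ and viewed, at most 10 in all, crops included, and the job is handed in when it is done.

```bash
ls; mkdir -p pics; cat > h.py <<'E'
import numpy as np, cv2, json
from station import monitor, optics, env
def snap(n,f):
    c=optics.capture(n); cv2.imwrite('pics/'+f,c['pixels']); return c
E
python3 - <<'E'
from h import *
s=monitor.read_state(); print(s['tcp_pos'],s['tool_rot'],s['width'],s['t'],env.grip_point_offset)
for n in ['scene','top','wrist']:
    c=snap(n,n+'0.png'); np.savez('pics/'+n+'0.npz',**{k:v for k,v in c.items()})
    print({k:np.round(v,3).tolist() for k,v in c.items() if k!='pixels'})
a=cv2.imread('pics/top0.png');b=cv2.imread('pics/scene0.png')
E
```

```text
pics
[176.91237228 625.13668427 403.56791219] [-1.61125033e-04  1.37415323e-01  9.90512676e-01 -1.28146815e-03] 93.14009780540778 0.0 167.3
{'intrinsics': [[413.726, 0.0, 276.043], [0.0, 413.726, 206.787], [0.0, 0.0, 1.0]], 'R': [[0.581, -0.814, -0.009], [-0.63, -0.443, -0.638], [0.515, 0.376, -0.77]], 't': [-245.941, 370.177, 932.59]}
{'intrinsics': [[474.846, 0.0, 278.151], [0.0, 474.846, 208.543], [0.0, 0.0, 1.0]], 'R': [[-0.011, -1.0, -0.019], [-0.992, 0.013, -0.122], [0.122, 0.018, -0.992]], 't': [56.645, 485.199, 1374.283]}
{'intrinsics': [[335.335, 0.0, 274.602], [0.0, 335.335, 219.298], [0.0, 0.0, 1.0]], 'T_tool_cam': [[-0.0, -0.956, -0.293, 81.42], [1.0, -0.0, -0.0, -0.393], [0.0, -0.293, 0.956, 20.325], [0.0, 0.0, 0.0, 1.0]]}
```

View pics/top0.png

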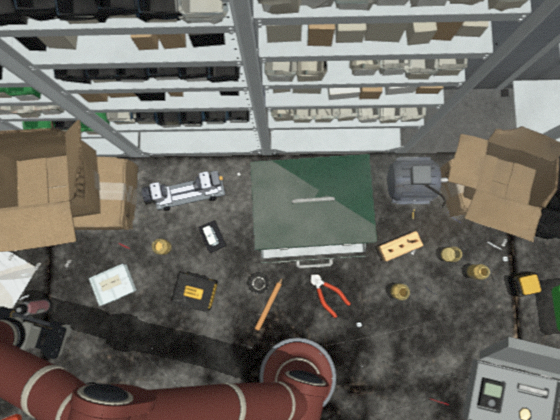

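View pics/scene0.png

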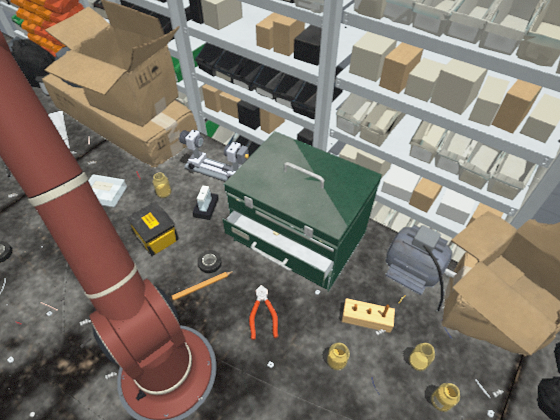

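Top view: the rack is at about (402,246), the holder with the cell at (210,236), and the stand at (185,188). A toolbox stands between them at (252–375, 155–260), and there are several jars. In the scene view the long rod is in the rack at about (385,310).

```bash
cat >> h.py <<'E'
def ray(c,u,v,z,R=None,t=None):
    "world point on pixel ray at height z"
    R=c['R'] if R is None else R; t=c['t'] if t is None else t
    d=R.T@np.linalg.solve(c['intrinsics'],[u,v,1.]); o=-R.T@t
    return o+d*(z-o[2])/d[2]
def wristcam(c,s):
    from scipy.spatial.transform import Rotation as Ro
    w,x,y,z=s['tool_rot']; T=np.eye(4);T[:3,:3]=Ro.from_quat([x,y,z,w]).as_matrix();T[:3,3]=s['tcp_pos']
    W=np.linalg.inv(T@c['T_tool_cam']); return W[:3,:3],W[:3,3]
def wsnap(f):
    s=monitor.read_state(); c=snap('wrist',f); R,t=wristcam(c,s); c=dict(c,R=R,t=t); c.pop('T_tool_cam')
    np.savez('pics/'+f[:-4]+'.npz',**c,tool=R.T[:, :]); return c,s
def load(f): return dict(np.load('pics/'+f+'.npz'))
E
python3 - <<'E'
from h import *
c=load('top0'); 
for n,u,v,z in [('rack',402,246,35),('rackL',382,253,35),('rackR',421,238,35),('holder',211,236,22),('cellcap',208,234,70),('stand',185,190,60),('barrelL',155,193,110),('barrelR',207,181,110),('boxFL',255,248,150),('boxFR',375,240,150),('drawer',364,250,100),('jar',162,246,75),('jar2',452,254,75),('jar3',479,271,75),('jar4',400,292,75)]:
    print(n,ray(c,u,v,z).round())
s=load('scene0'); print(ray(s,288,275,150))
# toolbox height: match front-right top corner scene(337,222)?
for z in (100,150,200,250): print(z,ray(s,333,230,z).round(),ray(c,375,241,z).round())
a=cv2.imread('pics/top0.png'); b=cv2.imread('pics/scene0.png')
o=np.hstack([cv2.resize(a[165:275,130:250],(400,367)),cv2.resize(a[210:290,360:480],(400,267)) if 0 else cv2.resize(a[210:320,360:480],(400,367))])
cv2.imwrite('pics/crop0.png',o)
print(monitor.read_state()['wrist_force'])
E
```

```text
rack [ 371. -308.   35.]
rackL [ 351. -249.   35.]
rackR [ 394. -364.   35.]
holder [408. 251.  22.]
cellcap [410. 252.  70.]
stand [540. 322.  60.]
barrelL [525. 396. 110.]
barrelR [557. 249. 110.]
boxFL [365. 112. 150.]
boxFR [ 383. -209.  150.]
drawer [ 358. -187.  100.]
jar [377. 382.  75.]
jar2 [ 345. -437.   75.]
jar3 [ 297. -509.   75.]
jar4 [ 241. -287.   75.]
[ 287.93891141 -130.73304902  150.        ]
100 [ 487. -134.  100.] [ 383. -218.  100.]
150 [ 452. -149.  150.] [ 380. -209.  150.]
200 [ 417. -164.  200.] [ 378. -200.  200.]
250 [ 383. -179.  250.] [ 375. -191.  250.]
[ 0.29992259 -0.08862856  0.82947741]
```

View pics/crop0.png

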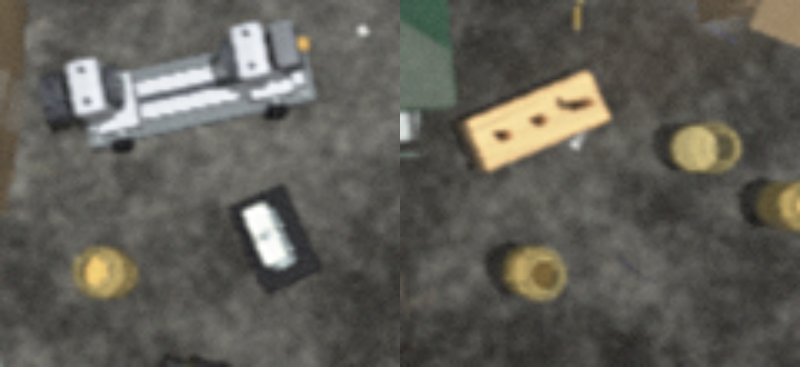

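Crops: the stand is at upper left with its axis along the barrels. The holder with the white-capped cell is tilted. In the rack the long rod leans right from the far right (−y) hole, and the stubs are in the other two holes. I'll move toward the cell and stand for a close look.

```bash
python3 -m crank '[[[-4.1,-2.5,-1,0],[-4.1,-2.5,-1,0],[-4.1,-2.5,-1,0],[-4.1,-2.5,-1,0],[-4.1,-2.5,-1,0],[-4.1,-2.5,-1,0],[-4.1,-2.5,-1,0],[0,0,0,0]]]' && python3 -m crank '[[[0,0,0,0],[0,0,0,0]]]'; python3 - <<'E'
from h import *
c,s=wsnap('w1.png'); print(s['t'],s['tcp_pos'],s['tool_rot'],s['wrist_force'])
E
```

```text
t: 0.95
tcp_pos: [411.7, 372.0, 476.2]
tool_rot: [0.003, 0.145, 0.989, -0.001]
wrist_force: [0.4, -0.3, 0.5]
width: 93.2
gripper_force: 0.0
t: 1.15
tcp_pos: [404.3, 380.0, 474.2]
tool_rot: [-0.001, 0.136, 0.991, -0.0]
wrist_force: [-0.2, 0.6, 0.1]
width: 93.1
gripper_force: 0.0
1.15 [404.31480481 380.00891948 474.23185435] [-9.01127398e-04  1.36196637e-01  9.90681413e-01 -3.25625216e-05] [-0.22412428  0.56330124  0.07144443]
```

View pics/w1.png

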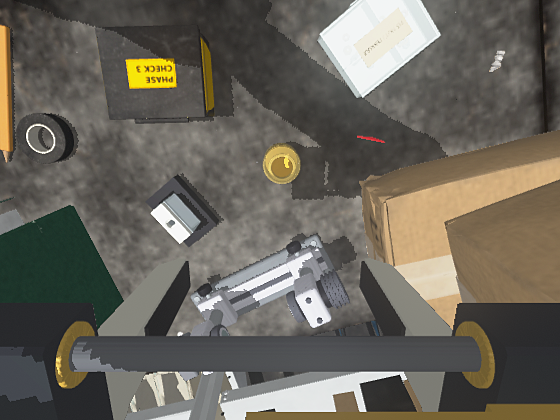

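The wrist view shows the cell cap hole near (171,223), the holder around it, the resin jar at (281,163) and the stand near (265,285). Now over the toolbox to the rack.

```bash
python3 -m crank '[[[0,0,-4,0],[-2.5,-3.8,-0.5,0],[-2.5,-4,-0.5,0],[-2.5,-4,-0.5,0],[-2.5,-4,-0.5,0],[-2.5,-4,-0.5,0],[-2.5,-4,0,0],[-2.5,-4,0,0]]]' | head -3; python3 -m crank '[[[-0.2,-4.75,0,0],[-0.2,-4.75,0,0],[-0.2,-4.75,0,0],[-0.2,-4.75,0,0],[-0.2,-4.75,0,0],[-0.2,-4.75,0,0],[-0.2,-4.75,0,0],[-0.2,-4.75,0,0]]]' | head -3;  python3 -m crank '[[[0,0,0,7.7],[0,0,0,7.7],[0,0,0,7.7],[0,0,0,7.7],[0,0,0,7.7],[0,0,0,7.7],[0,0,0,7.5],[0,0,0,0]]]' 0.5; python3 - <<'E'
from h import *
c,s=wsnap('w2.png'); print(s['t'],s['tcp_pos'],s['tool_rot'],s['qpos'])
E
```

```text
t: 2.0
tcp_pos: [498.1, 64.0, 539.7]
tool_rot: [-0.0, 0.135, 0.991, 0.0]
t: 2.8
tcp_pos: [410.7, -306.2, 539.5]
tool_rot: [0.0, 0.135, 0.991, 0.0]
t: 3.6
tcp_pos: [411.6, -304.6, 539.2]
tool_rot: [-0.001, 0.568, 0.823, 0.0]
wrist_force: [-0.2, 1.0, 0.2]
width: 46.5
gripper_force: 0.0
3.6 [ 411.55450172 -304.55256102  539.20125002] [-5.87557284e-04  5.68266242e-01  8.22844532e-01  9.90404150e-05] [ 0.19110512  0.31907849  0.56935311  1.59798669 -0.17760683  1.27784053
  1.15119881]
```

View picture.

View pics/w2.png

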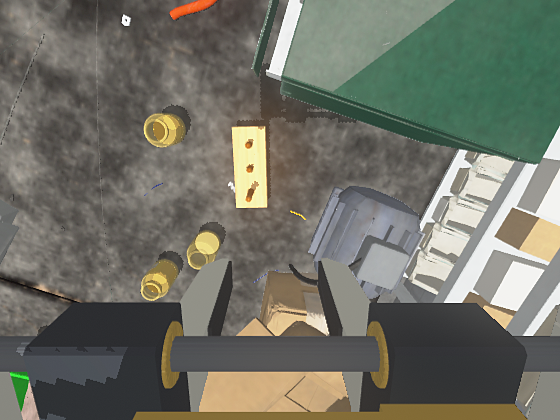

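The rack is at (232–268, 127–208) and the long rod is in the lowest hole, foot about (249,200) and top about (254,184). Next I'll measure it by projection fit.

```bash
python3 - <<'E'
from h import *
c=load('w2'); p=c['pixels']
hsv=cv2.cvtColor(p,cv2.COLOR_BGR2HSV)
print(hsv[150,242],hsv[193,250],hsv[145,249],hsv[168,250])
m=((hsv[...,0]>5)&(hsv[...,0]<17)&(hsv[...,1]>130)&(hsv[...,2]<215)).astype(np.uint8); m[:120]=0;m[212:]=0;m[:,:228]=0;m[:,272:]=0
n,l,st,ce=cv2.connectedComponentsWithStats(m)
for i in range(1,n):
    if st[i,4]>4: print(st[i],ce[i])
for u,v in [(232,127),(266,127),(268,207),(237,208)]: print(ray(c,u,v,35).round(1))
o=np.hstack([cv2.resize(p[115:220,210:290],(457,600),interpolation=cv2.INTER_CUBIC)]); cv2.imwrite('pics/crop2.png',o)
E
```

```text
[ 28  70 247] [ 15 162 129] [ 15 199 199] [ 15 187 172]
[265 132   1   9   9] [265. 136.]
[245 139   8   9  39] [248.82051282 143.58974359]
[246 164   8   8  39] [249.84615385 167.66666667]
[266 168   1   9   9] [266. 172.]
[246 188   8  13  65] [249.75384615 193.69230769]
[ 331.9 -261.9   35. ]
[ 376.2 -245.1   35. ]
[ 418.9 -352.1   35. ]
[ 376.1 -369.9   35. ]
```

View pics/crop2.png

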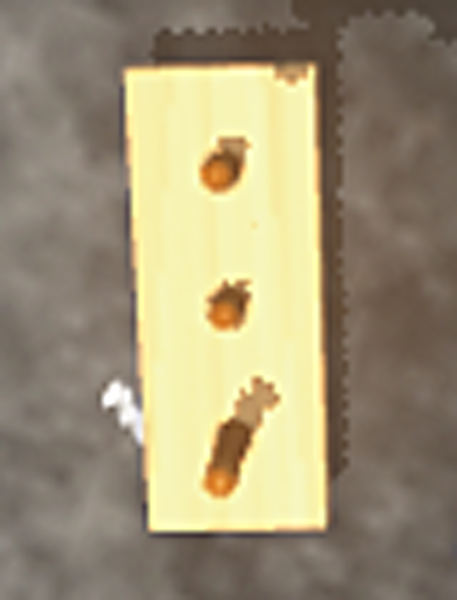

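The crop shows the stub tops at crop (217,172) and (227,310), and the long rod's top at crop (220,482), which is full pixel (248.5,199.3).

```bash
python3 - <<'E'
from h import *
c=load('w2'); f=lambda x,y:(210+x*80/457,115+y*105/600)
print('top',ray(c,*f(220,482),85).round(1),'a',ray(c,*f(217,172),55).round(1),'b',ray(c,*f(227,310),53).round(1), 'foot',ray(c,*f(237,432),35).round(1))
s=monitor.read_state(); print(s['tcp_pos'])
from scipy.spatial.transform import Rotation as Ro
w,x,y,z=s['tool_rot'];R=Ro.from_quat([x,y,z,w]).as_matrix(); t=ray(c,*f(220,482),85)
print(R.T@(t-s['tcp_pos']), R.round(3))
E
```

```text
top [ 387.3 -338.6   85. ] a [ 361.8 -275.3   55. ] b [ 374.9 -305.6   53. ] foot [ 387.5 -337.3   35. ]
[ 411.31447151 -304.80907599  539.29505856]
[-23.45794945 -34.25865453 454.29262334] [[-0.356  0.935 -0.001]
 [ 0.935  0.356  0.001]
 [ 0.001 -0.001 -1.   ]]
```

```bash
python3 -m crank '[[[-2.35,-3.4,0,1],[0,0,4,0],[0,0,4.5,0],[0,0,4.5,0],[0,0,4.5,0],[0,0,3.5,0],[0,0,2,0],[0,0,0,0]]]' 0.4; python3 - <<'E'
from h import *
c,s=wsnap('w3.png'); print(s['t'],s['tcp_pos'],s['tool_rot'])
cv2.imwrite('pics/w3c.png',cv2.resize(c['pixels'][200:420,150:410],(780,660))[:600])
E
```

```text
t: 4.45
tcp_pos: [386.5, -338.7, 306.9]
tool_rot: [-0.003, 0.576, 0.818, 0.001]
wrist_force: [0.1, 0.4, -0.3]
width: 37.3
gripper_force: 0.0
4.45 [ 386.53360349 -338.73439292  306.94124048] [-3.47184734e-03  5.75599846e-01  8.17723964e-01  5.30573150e-04]
```

View pics/w3c.png

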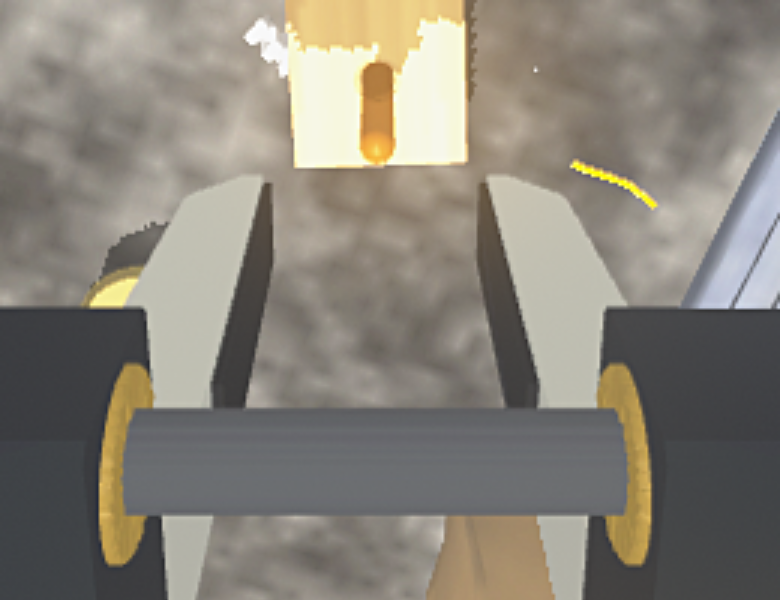

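Rod top is at crop (377,150), centred between the finger pads (267 and 483). Next I'll check its x offset.

```bash
python3 - <<'E'
from h import *
c=load('w3')
s=monitor.read_state(); print(s['tcp_pos'])
from scipy.spatial.transform import Rotation as Ro
w,x,y,z=s['tool_rot'];R=Ro.from_quat([x,y,z,w]).as_matrix(); t=ray(c,150+377/3,200+148/3,85)
b=ray(c,150+377/3,200+78/3,35)
print(t,b,R.T@(t-s['tcp_pos']),R.T@(b-s['tcp_pos']))
E
```

```text
[ 386.86943814 -339.58625312  308.81739322]
[ 386.30248091 -338.18100831   85.        ] [ 386.39898037 -338.35839805   35.        ] [9.33250501e-01 2.20689271e-01 2.23820468e+02] [  0.60397599   0.31474586 273.81970334]
```

```bash
python3 -m crank '[[[0.07,0,3,0],[0,0,2,0],[0,0,1.2,0],[0,0,0,0],[0,0,0,0]]]' 0.4 | head -3;python3 -m crank '[[[0,0,0,0],[0,0,0,0],[0,0,0,0],[0,0,0,0],[0,0,0,0],[0,0,0,0]]]' 0 15
```

```text
t: 5.0
tcp_pos: [386.7, -340.0, 248.9]
tool_rot: [0.001, 0.577, 0.817, -0.0]
t: 5.6
tcp_pos: [386.3, -339.6, 247.9]
tool_rot: [0.0, 0.577, 0.817, -0.0]
wrist_force: [-0.1, 0.5, 1.0]
width: 7.6
gripper_force: 15.0
```

Gripped. Now lift, rolling once clear, and carry it over the box to the cell.

```bash
python3 -m crank '[[[0,0,-1,0],[0,0,-3,0],[0,0,-4,0],[0,0,-4,0],[0,0,-4,-8.5],[0,0,-4,-8.5],[0,0,-4,-8.5],[0,0,-4,-8.5]]]';python3 -m crank '[[[0,0,-2,-8.5],[0,0,0,-8.5],[0,0,0,-8.5],[0,0,0,-8.5],[0,0,0,-8.5],[0,0,0,-8.5],[0,0,0,-8],[0,0,0,0]]]'
```

```text
t: 6.4
tcp_pos: [385.4, -339.1, 530.2]
tool_rot: [0.0, 0.311, 0.951, -0.0]
wrist_force: [0.5, -1.0, -0.4]
width: 7.6
gripper_force: 15.0
t: 7.2
tcp_pos: [385.7, -339.5, 548.2]
tool_rot: [-0.0, -0.195, 0.981, -0.0]
wrist_force: [0.3, -0.3, 0.1]
width: 7.0
gripper_force: 15.0
```

```bash
python3 -m crank '[[[-3.0,3.6,0,0],[-3.0,3.6,0,0],[-3.0,3.6,0,0],[-3.0,3.6,0,0],[-3.0,3.6,0,0],[-3.0,3.6,0,0],[-3.0,3.6,0,0],[-3.0,3.6,0,0]]]' | head -2;python3 -m crank '[[[-0.1,4.15,0,0],[-0.1,4.15,0,0],[-0.1,4.15,0,0],[-0.1,4.15,0,0],[-0.1,4.15,0,0],[-0.1,4.15,0,0],[0,0,3,0],[0,0,0,0]]]'
python3 - <<'E'
from h import *
c,s=wsnap('w4.png'); print(s['t'],s['tcp_pos'],s['tool_rot'],s['qpos'])
E
```

```text
t: 8.0
tcp_pos: [497.6, 20.1, 548.3]
t: 8.8
tcp_pos: [406.7, 251.0, 515.1]
tool_rot: [-0.003, -0.195, 0.981, -0.002]
wrist_force: [0.4, -1.0, -0.5]
width: 7.2
gripper_force: 15.0
8.8 [406.68304009 251.03766009 515.08622015] [-0.00344014 -0.19507454  0.98078082 -0.00175443] [-0.49337317  0.24967587 -0.13726245  1.71169585  0.03676439  1.19042854
  1.32311907]
```

View pics/w4.png

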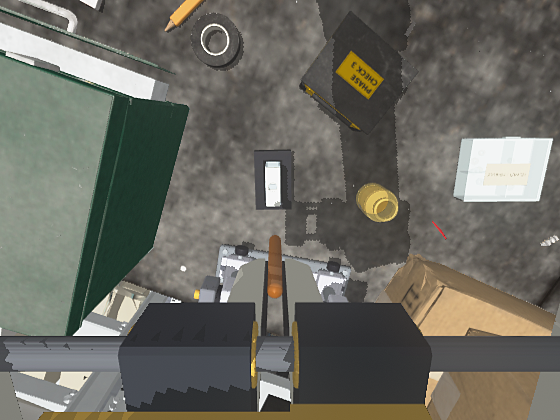

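The wrist view shows the rod held upright (foot about (274,237)), the holder at (255–293, 150–210) with the white cap at (263–281, 160–207), and the stand below. The camera's view is nearly aligned with the cell. Next I'll measure edges numerically.

```bash
python3 - <<'E'
from h import *
p=load('w4')['pixels']; g=cv2.cvtColor(p,cv2.COLOR_BGR2GRAY)
print('     ',*range(250,300,2))
for v in range(144,216,2): print(v,*['%3d'%x for x in g[v,250:300:2]])
E
```

```text
250 252 254 256 258 260 262 264 266 268 270 272 274 276 278 280 282 284 286 288 290 292 294 296 298
144  95 102 102  91  97 100 101 102 101 105 110 113 121 126 132 105 101 120 119 115 111 111 105 106 113
146  92  93  98  99 104 106 107 107 102 116 123 118 119 116 112  99 104 119 111 106 103 102 100 106 115
148  90  92 100 103 110 109 112 114 118 128 128 118 115 114 108 103 105 109 105  99  97 108 109 111 115
150  90  93  68  54  55  42  44  45  44  43  43  45  47  48  51  51  51  50  51  52  47 113 122 118 118
152  97  96  81  84  83  83  84  83  83  82  82  82  82  82  81  80  80  81  81  80  78  74  80 123 119
154 103  91  80  80  80  81  80  80  79  80  80  80  80  79  79  79  79  79  79  77  78  73 126 122 117
156 110 102  79  80  81  81  79  80  80  79  80  80  79  79  79  78  79  79  79  77  78  72 121 121 118
158 105 105  80  81  80  80  81  81  81  81  81  79  80  79  80  80  80  79  78  78  78  71 114 128 120
160  99  98  81  80  79  81  82  65  56  53  44  44  45  47  51  58  74  79  78  78  79  68 121 125 119
162  97  99  84  79  80  80  84  49 234 254 253 254 255 248 229 
[... 2043 characters left out ...]
  75  68 255 248 247 247 253 255 167 138  55  57  56  57  53  77  76  71  66
204 132 133 136  72  75  74  74  70 255 251 250 251 196 178 182 189  70  56  56  57  55  80  80  73  68
206 121 123 140  74  74  75  74  71 116 193 192 192 203 110 114  72  56  56  55  56  54  83  81  73  67
208 114 114 135  72  69  69  68  72  72  69  68  69  69  70  70  74  73  60  56  57  54  84  82  76  67
210 122 125 137 133 131 132 137 146 140 142 144 142 137 140 141 134 133 138  89  89  88  86  86  77  67
212 127 134 139 135 131 128 131 133 127 129 136 136 134 136 134 127 134 139  79  86  87  85  84  74  70
214 133 139 135 136 136 131 129 130 127 132 136 139 139 139 134 132 139 143  85  84  85  85  81  75  71
```

```bash
cat >> h.py <<'E'
def edge(g,rows,lo,hi,col=False):
    "subpixel strongest-gradient edge along each row (or column) between lo and hi, robust line fit -> two pts"
    P=[]
    for r in rows:
        a=(g[lo:hi,r] if col else g[r,lo:hi]).astype(float); d=np.abs(np.diff(a)); i=int(d.argmax())
        w=d[max(0,i-1):i+2]; x=lo+.5+(w*np.arange(max(0,i-1),max(0,i-1)+len(w))).sum()/w.sum()
        P.append((r,x))
    P=np.array(P); k=np.polyfit(*P.T,1)
    for _ in range(3):
        e=np.abs(np.polyval(k,P[:,0])-P[:,1]); Q=P[e<=max(.3,np.median(e)*2)]; k=np.polyfit(*Q.T,1)
    o=[(r,np.polyval(k,r)) for r in (rows[0],rows[-1])]
    return ([(a,b) for a,b in o] if col else [(b,a) for a,b in o]), e.mean()
E
python3 - <<'E'
from h import *
c=load('w4'); g=cv2.cvtColor(c['pixels'],cv2.COLOR_BGR2GRAY)
def rep(n,E,z):
    pts,e=E; A,B=[ray(c,*q,z) for q in pts]; d=B-A
    print(n,np.round(pts,2).tolist(),'err%.2f'%e,A.round(1)[:2],B.round(1)[:2],'ang %.2f'%(np.degrees(np.arctan2(d[1],d[0]))))
rep('capL',edge(g,range(170,202),261,268),70)
rep('capR',edge(g,range(170,198),277,283),70)
rep('capT',edge(g,range(267,279),164,170,True),70)
rep('capB',edge(g,range(267,273),202,210,True),70)
rep('holL',edge(g,range(154,207),251,259),22)
rep('holR',edge(g,range(154,198),289,297),22)
rep('holT',edge(g,range(258,290),147,151,True),22)
rep('holB',edge(g,range(257,283),206,213,True),22)
print('hole',ray(c,272,186.5,70))
s=monitor.read_state(); print(s['tcp_pos'],s['tool_rot'])
E
```

```text
capL [[264.13, 170.0], [265.49, 201.0]] err0.15 [393.5 229.5] [430.2 246.2] ang 24.49
capR [[279.83, 170.0], [280.0, 197.0]] err0.03 [385.9 247.9] [418.1 261.6] ang 23.11
capT [[267.0, 167.14], [278.0, 167.25]] err0.06 [388.7 231.5] [383.5 244.4] ang 111.90
capB [[267.0, 206.28], [272.0, 206.3]] err0.01 [436.1 250.7] [433.6 256.8] ang 112.33
holL [[253.34, 154.0], [255.21, 206.0]] err0.08 [385.6 208.4] [454.1 238.2] ang 23.54
holR [[293.47, 154.0], [293.5, 197.0]] err0.20 [364.2 260. ] [420.4 284.4] ang 23.45
holT [[258.0, 149.57], [289.0, 148.88]] err0.09 [377.5 212.2] [360.2 251.5] ang 113.75
holB [[257.0, 209.73], [282.0, 205.37]] err0.92 [458.3 242.7] [438.3 273.9] ang 122.73
hole [409.28080777 246.76506898  70.        ]
[407.72237431 250.23286582 516.79092835] [-0.00184908 -0.19397895  0.98100306 -0.00132309]
```

```bash
python3 -m crank '[[[-0.06,-0.34,4,-0.9],[0,0,4,0],[0,0,4,0],[0,0,3,0],[0,0,2.2,0],[0,0,1.5,0],[0,0,0,0],[0,0,0,0]]]'
python3 - <<'E'
from h import *
c,s=wsnap('w5.png'); print(s['t'],s['tcp_pos'],s['tool_rot'])
R,t=c['R'],c['t']; K=c['intrinsics']
from scipy.spatial.transform import Rotation as Ro
w,x,y,z=s['tool_rot'];Rt=Ro.from_quat([x,y,z,w]).as_matrix()
def pr(X): q=K@(R@X+t); return (q[:2]/q[2]).round(1)
tp=s['tcp_pos']
print('foot exp',pr(tp+Rt@[0,0,238]),'top exp',pr(tp+Rt@[0,0,162]),'hole exp',pr(np.array([409.5,247.3,70])))
p=c['pixels']; u,v=pr(tp+Rt@[0,0,225]).astype(int)
cv2.imwrite('pics/w5c.png',cv2.resize(p[v-90:v+60,u-100:u+100],(800,600),interpolation=cv2.INTER_CUBIC)); print('origin',u-100,v-90)
E
```

```text
t: 9.65
tcp_pos: [411.1, 247.4, 331.8]
tool_rot: [0.001, -0.201, 0.98, -0.0]
wrist_force: [0.6, -0.0, -0.0]
width: 7.1
gripper_force: 15.0
9.65 [411.05151997 247.35371132 331.83520324] [ 9.25013934e-04 -2.01306436e-01  9.79527876e-01 -5.78547649e-05]
foot exp [275.4 240.2] top exp [275.6 296.5] hole exp [276.2 226.8]
origin 175 157
```

View pics/w5c.png

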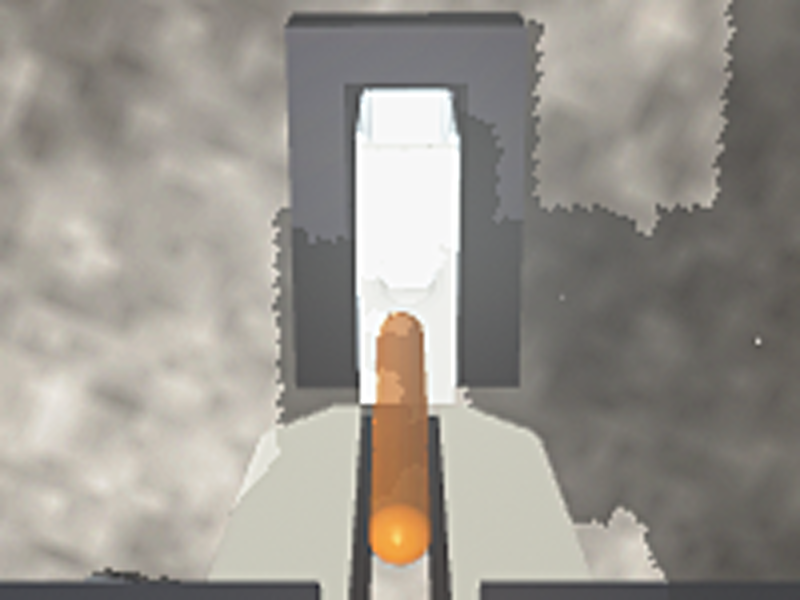

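The crop shows the rod foot at crop (402,314) over the cap. The cap edges are at crop x 358 and 460 (centre 409), and the lower hole rim arc is around (412,300). The cap centre is slightly to the right, so I'll fit numerically.

```bash
python3 - <<'E'
from h import *
c,s=wsnap('w6.png'); tp=s['tcp_pos']; print(tp,s['tool_rot'])
from scipy.spatial.transform import Rotation as Ro
w,x,y,z=s['tool_rot'];Rt=Ro.from_quat([x,y,z,w]).as_matrix()
g=cv2.cvtColor(c['pixels'],cv2.COLOR_BGR2GRAY)
def rep(n,E,z):
    pts,e=E; A,B=[(Rt.T@(ray(c,*q,z)-tp)) for q in pts]; d=B-A
    print(n,np.round(pts,2).tolist(),'err%.2f'%e,A.round(2)[:2],B.round(2)[:2],'ang %.2f'%(np.degrees(np.arctan2(d[1],d[0]))))
rep('capL',edge(g,range(196,222),259,270),70)
rep('capR',edge(g,range(196,222),286,294),70)
rep('capT',edge(g,range(269,286),190,197,True),70)
rep('holL',edge(g,range(170,205),242,252),22)
rep('holR',edge(g,range(170,205),300,309),22)
rep('holT',edge(g,range(255,300),162,168,True),22)
rep('holB',edge(g,range(252,262),250,257,True),22)
print('rod edges by row in tool y (depth of rod axis):')
for v in (240,245,250): 
    print(v,g[v,264:288].tolist())
print(np.array([265+i for i in range(26)]))
for v in range(216,238): print(v,*g[v,265:291])
E
```

```text
[410.9444575  247.58438335 332.13676109] [ 1.35124506e-03 -2.01613961e-01  9.79464106e-01  2.25174126e-04]
capL [[262.93, 196.0], [263.52, 221.0]] err0.06 [25.77 -9.16] [ 6.42 -8.91] ang 179.27
capR [[289.21, 196.0], [288.98, 221.0]] err0.11 [25.76 10.25] [ 6.42 10.32] ang 179.80
capT [[269.0, 192.07], [285.0, 192.54]] err0.86 [28.73 -4.66] [28.38  7.12] ang 91.71
holL [[245.52, 170.0], [246.6, 204.0]] err0.07 [ 37.69 -25.71] [  7.35 -25.53] ang 179.66
holR [[306.89, 170.0], [306.46, 204.0]] err0.88 [37.68 27.35] [ 7.35 27.82] ang 179.11
holT [[255.0, 162.76], [299.0, 162.61]] err0.03 [ 43.92 -17.41] [44.04 20.39] ang 89.81
holB [[252.0, 253.29], [261.0, 253.31]] err0.02 [-40.11 -21.67] [-40.13 -13.27] ang 90.10
rod edges by row in tool y (depth of rod axis):
240 [255, 248, 237, 238, 244, 236, 158, 150, 152, 152, 149, 172, 148, 143, 141, 134, 120, 250, 242, 239, 239, 239, 239, 244]
245 [254, 243, 239, 241, 251, 161, 150, 153, 153, 152, 150, 147, 146, 142, 139, 137, 123, 226, 243, 239, 239, 239, 239, 244]
250 [255, 254, 249, 251, 255, 164, 149, 153, 176, 180, 150, 144, 143, 141, 137, 
[... 1805 characters left out ...]
241 240 240 239 234 231 237 237 239 239 239 242 255 135 95
232 247 239 239 239 239 237 237 235 234 232 240 241 237 237 232 238 238 237 238 239 239 239 242 255 135 95
233 247 238 238 238 239 239 238 238 251 242 238 238 237 238 238 238 237 238 239 239 239 239 242 255 134 93
234 246 237 249 249 240 238 240 236 255 250 240 240 242 242 239 238 239 239 239 239 239 239 242 255 135 94
235 253 239 248 248 249 251 247 191 222 168 157 159 219 241 245 241 240 239 239 239 239 239 243 255 130 94
236 253 248 248 248 249 254 253 174 170 172 172 166 161 150 243 246 241 239 239 239 239 239 244 247 112 94
237 253 248 247 248 251 251 173 172 176 175 173 171 164 132 151 243 243 239 239 239 239 239 244 249 114 94
```

Cap and hole are offset from the tool axis by about +0.65 mm in y and 1–2 mm in x. I'll correct that and go down in checked steps.

```bash
python3 -m crank '[[[0.1,0.06,0,0],[0,0,0.8,0],[0,0,0.6,0],[0,0,0.5,0],[0,0,0.3,0],[0,0,0,0]]]';  python3 -m crank '[[[0,0,0.3,0],[0,0,0.3,0],[0,0,0.3,0],[0,0,0,0]]]'
```

```text
t: 10.35
tcp_pos: [408.6, 247.9, 308.1]
tool_rot: [-0.001, -0.203, 0.979, -0.0]
wrist_force: [-0.6, -0.8, -0.2]
width: 7.8
gripper_force: 15.0
t: 10.75
tcp_pos: [408.8, 248.0, 299.4]
tool_rot: [-0.0, -0.203, 0.979, -0.0]
wrist_force: [0.3, 0.9, -0.5]
width: 7.7
gripper_force: 15.0
```

```bash
python3 -m crank '[[[0,0,0.3,0],[0,0,0.3,0],[0,0,0.3,0],[0,0,0.3,0],[0,0,0.3,0],[0,0,0.3,0],[0,0,0,0]]]'; python3 - <<'E'
from h import *
c,s=wsnap('w7.png'); F=[]
g=cv2.cvtColor(c['pixels'],cv2.COLOR_BGR2GRAY)
for i in range(3): F.append(monitor.read_state()['wrist_force'])
print(s['tcp_pos'],np.round(F,2)); print(monitor.read_state()['ft_torque'])
E
```

```text
t: 11.45
tcp_pos: [408.4, 247.7, 281.1]
tool_rot: [-0.001, -0.203, 0.979, -0.0]
wrist_force: [0.9, -0.3, -0.2]
width: 7.6
gripper_force: 15.0
[408.35035089 247.74790966 281.08498367] [[ 0.68  0.41 -0.25]
 [ 0.68  0.41 -0.25]
 [ 0.68  0.41 -0.25]]
[ 0.17380006 -0.13699718  0.07120849]
```

```bash
python3 - <<'E'
from h import *
p=load('w7')['pixels']
c=snap('scene','s7.png'); t=c['pixels']; R,tt,K=c['R'],c['t'],c['intrinsics']
q=K@(R@np.array([409,247,90])+tt); u,v=(q[:2]/q[2]).astype(int); print(u,v)
a=cv2.resize(p[150:330,200:350],(500,600),interpolation=cv2.INTER_CUBIC)
b=cv2.resize(t[v-45:v+45,u-22:u+23],(300,600),interpolation=cv2.INTER_CUBIC)
cv2.imwrite('pics/m7.png',np.hstack([a,b]))
E
```

```text
201 187
```

View pics/m7.png

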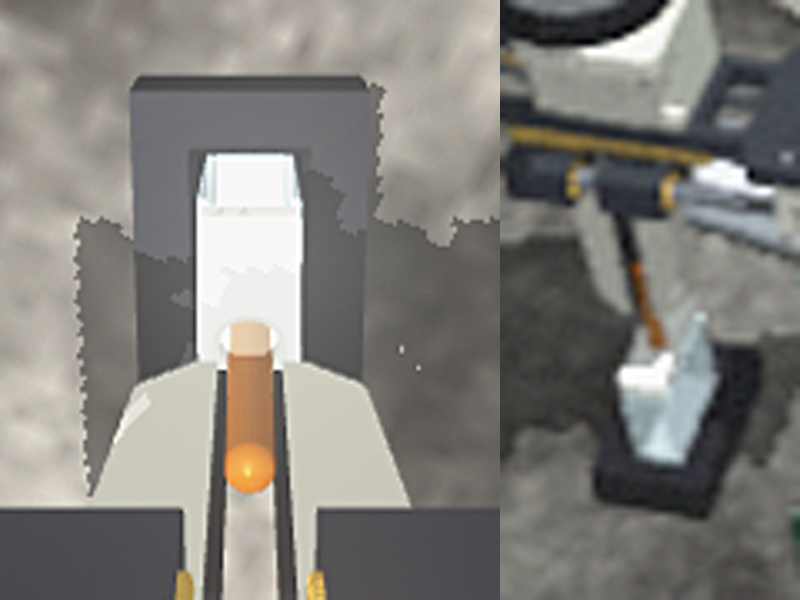

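The rod is centred in the cap hole (crop (249,340)). Its top is at v≈290 as before, so it hasn't slipped. I'll push on, then release, rise, close and press the top.

```bash
python3 -m crank '[[[0,0,0.4,0],[0,0,0.4,0],[0,0,0.4,0],[0,0,0.3,0],[0,0,0.2,0],[0,0,0,0],[0,0,0,0]]]' && python3 -m crank '[[[0,0,0,0],[0,0,0,0],[0,0,0,0],[0,0,-1.5,0],[0,0,-2,0],[0,0,-0.5,0],[0,0,0,0]]]' 0.25 && python3 -m crank '[[[0,0,0,0],[0,0,0,0],[0,0,0,0],[0,0,0,0],[0,0,0,0]]]' 0 20 ; python3 - <<'E'
from h import *
c,s=wsnap('w8.png'); p=c['pixels'];hsv=cv2.cvtColor(p,cv2.COLOR_BGR2HSV)
m=((hsv[...,0]>4)&(hsv[...,0]<18)&(hsv[...,1]>110)).astype(np.uint8); m[:200]=0; m[320:]=0; m[:,:255]=0; m[:,300:]=0
n,l,st,ce=cv2.connectedComponentsWithStats(m)
print(s['tcp_pos'],[(st[i].tolist(),ce[i].round(1).tolist()) for i in range(1,n) if st[i,4]>10])
R,t,K=c['R'],c['t'],c['intrinsics']
for z in (70,95,101,105):
  q=K@(R@np.array([409,247.7,z])+t); print(z,q[:2]/q[2])
E
```

```text
t: 12.25
tcp_pos: [408.2, 247.7, 264.3]
tool_rot: [-0.001, -0.203, 0.979, -0.0]
wrist_force: [0.0, 0.1, -0.5]
width: 7.5
gripper_force: 15.0
t: 12.95
tcp_pos: [408.8, 248.0, 305.3]
tool_rot: [0.001, -0.203, 0.979, 0.0]
wrist_force: [-0.2, 0.2, 0.4]
width: 23.7
gripper_force: 0.0
t: 13.45
tcp_pos: [408.7, 248.0, 304.5]
tool_rot: [-0.0, -0.203, 0.979, -0.0]
wrist_force: [-0.2, 0.1, -0.1]
width: 0.4
gripper_force: 0.0
[408.70153841 247.99059394 304.47661635] [([269, 244, 12, 22, 162], [274.0, 252.5])]
70 [274.84021703 242.45411229]
95 [274.83673023 257.0980048 ]
101 [274.83576878 261.13590214]
105 [274.83509643 263.95967872]
```

```bash
for i in 1; do python3 -m crank '[[[0,0,0.8,0],[0,0,0.6,0],[0,0,0.3,0],[0,0,0.3,0],[0,0,0.3,0],[0,0,0.2,0],[0,0,0,0]]]' | sed -n '2p;4p'; done; python3 -m crank '[[[0,0,0.2,0],[0,0,0.1,0],[0,0,0.1,0],[0,0,0,0]]]'| sed -n '2p;4p'; python3 -m crank '[[[0,0,0.1,0],[0,0,0.1,0],[0,0,0,0],[0,0,0,0]]]'| sed -n '2p;4p'
```

```text
tcp_pos: [408.7, 247.9, 279.5]
wrist_force: [-0.1, -0.1, -0.0]
tcp_pos: [408.7, 248.0, 275.7]
wrist_force: [0.0, 0.4, 0.2]
tcp_pos: [409.0, 248.1, 274.1]
wrist_force: [-1.3, -0.1, 4.5]
```

```bash
python3 -m crank '[[[0,0,0.1,0],[0,0,0,0],[0,0,0,0]]]'| sed -n '2p;4p';python3 -m crank '[[[0,0,0.1,0],[0,0,0,0],[0,0,0,0]]]'| sed -n '2p;4p'
```

```text
tcp_pos: [409.1, 248.3, 273.7]
wrist_force: [-1.2, 0.3, 8.7]
tcp_pos: [409.4, 248.5, 273.3]
wrist_force: [-0.5, -1.0, 12.7]
```

```bash
python3 -m crank '[[[0,0,-1,0],[0,0,-2,0],[0,0,-1,0],[0,0,0,0],[0,0,0,0],[0,0,0,0],[0,0,0,0]]]' 0.55 20; python3 - <<'E'
from h import *
c,s=wsnap('w9.png'); tp=s['tcp_pos']; print(tp,s['tool_rot'])
from scipy.spatial.transform import Rotation as Ro
w,x,y,z=s['tool_rot'];Rt=Ro.from_quat([x,y,z,w]).as_matrix()
g=cv2.cvtColor(c['pixels'],cv2.COLOR_BGR2GRAY)
R,t,K=c['R'],c['t'],c['intrinsics']
def pr(X): q=K@(R@(Rt@np.array(X)+tp)+t); return (q[:2]/q[2]).round(1)
D=tp[2]
for x in (20,10): print('exp cap L/R at x',x,pr([x,-9,D-70]),pr([x,9,D-70]),'body',pr([x,-10,D-60]),pr([x,10,D-60]),'hol',pr([x,-26,D-22]),pr([x,26,D-22]))
print('top exp',pr([0,0,D-89]))
v0=int(pr([10,0,D-70])[1]); 
for v in (v0,v0-6): print(v,255,g[v,255:300].tolist(), 236,g[v,236:256].tolist(),'R',298,g[v,298:318].tolist())
hsv=cv2.cvtColor(c['pixels'],cv2.COLOR_BGR2HSV)
m=((hsv[...,0]>4)&(hsv[...,0]<18)&(hsv[...,1]>110)).astype(np.uint8); m[:200]=0; m[320:]=0; m[:,:255]=0; m[:,300:]=0
n,l,st,ce=cv2.connectedComponentsWithStats(m); print([(st[i].tolist(),ce[i].round(1).tolist()) for i in range(1,n) if st[i,4]>10])
E
```

```text
t: 16.3
tcp_pos: [408.5, 247.9, 311.0]
tool_rot: [-0.001, -0.203, 0.979, -0.0]
wrist_force: [0.3, -0.4, 0.1]
width: 49.7
gripper_force: 0.0
[408.54892269 247.85069411 311.04279347] [-7.81890497e-04 -2.02787139e-01  9.79222488e-01 -2.90349235e-04]
exp cap L/R at x 20 [262.2 211.2] [288.5 211.2] body [261.3 207.4] [289.4 207.4] hol [243.6 195.4] [307.  195.4]
exp cap L/R at x 10 [262.4 225.1] [288.4 225.1] body [261.5 220.8] [289.2 220.8] hol [243.9 207.2] [306.6 207.2]
top exp [275.4 248.9]
225 255 [89, 89, 90, 90, 84, 63, 254, 241, 236, 236, 236, 236, 236, 235, 235, 235, 236, 236, 236, 236, 236, 236, 236, 236, 236, 236, 235, 235, 235, 236, 236, 238, 255, 161, 84, 86, 92, 93, 92, 91, 90, 90, 91, 89, 90] 236 [115, 112, 119, 119, 121, 121, 124, 129, 85, 82, 84, 85, 86, 86, 87, 87, 88, 89, 89, 89] R 298 [89, 90, 88, 89, 88, 87, 85, 89, 101, 100, 100, 98, 96, 97, 97, 96, 96, 96, 92, 92]
219 255 [112, 113, 114, 110, 91, 69, 255, 253, 248, 247, 247, 247, 247, 247, 247, 247, 247, 247, 247, 247, 247, 247, 247, 247, 247, 247, 247, 247, 247, 247, 247, 248, 255, 252, 90, 84, 93, 93, 92, 92, 93, 92, 91, 91, 90] 236 [118, 115, 117, 116, 115, 117, 118, 122, 109, 109, 107, 106, 111, 112, 111, 111, 112, 112, 113, 112] R 298 [91, 90, 88, 89, 88, 85, 109, 109, 104, 102, 102, 101, 98, 96, 95, 94, 95, 95, 92, 90]
[([270, 241, 12, 15, 133], [275.3, 248.2])]
```

```bash
python3 -m crank '[[[0,-0.05,2,0],[0,0,3,0],[0,0,2.5,0],[0,0,1.5,0],[0,0,0.7,0],[0,0,0,0],[0,0,0,0]]]' | sed -n '2,4p'; python3 -m crank '[[[0,0,0,0],[0,0,0,0],[0,0,0,0],[0,0,0,0],[0,0,0,0],[0,0,0,0]]]' 0 30; python3 -c "
from h import *;print(monitor.read_state()['qpos'])"
```

```text
tcp_pos: [409.2, 247.7, 215.1]
tool_rot: [0.0, -0.203, 0.979, 0.0]
wrist_force: [0.1, 0.6, -0.0]
t: 17.65
tcp_pos: [409.0, 247.6, 215.0]
tool_rot: [0.0, -0.203, 0.979, 0.0]
wrist_force: [-0.9, 0.5, 2.5]
width: 19.6
gripper_force: 30.0
[-0.5345497   0.65697834 -0.08236594  2.0926098   0.13043129  0.39630282
  1.25906957]
```

Cell gripped. Lift it and move to where the camera can see the stand.

```bash
python3 -m crank '[[[0,0,-0.5,0],[0,0,-1,0],[0,0,-2,0],[0,0,-3,0],[0,0,-4,0],[0,0,-4,0],[0,0,-4,0],[0,0,-4,0]]]' | sed -n '2,6p'; python3 -m crank '[[[0,0,-2.5,0],[-2.5,0.7,-1,0],[-2.5,0.7,0,0],[-2.5,0.7,0,0],[-2.5,0.7,0,0],[-2.5,0.7,0,0],[-2.5,0.7,0,0],[0,0,0,-8]]]'| sed -n '2,6p'; python3 -m crank '[[[0,0,0,-8.5],[0,0,0,-8.5],[0,0,0,-8.5],[0,0,0,-8.5],[0,0,0,-8.5],[0,0,0,-8.5],[0,0,0,-8.5],[0,0,0,-8.5]]]'| sed -n '2,6p';python3 -m crank '[[[0,0,0,-2.6],[0,0,0,0],[0,0,0,0]]]'
python3 - <<'E'
from h import *
c,s=wsnap('w10.png'); tp=s['tcp_pos']; print(s['t'],tp,s['tool_rot'],s['qpos'])
g=cv2.cvtColor(c['pixels'],cv2.COLOR_BGR2GRAY)
R,t,K=c['R'],c['t'],c['intrinsics']
def pr(X): q=K@(R@np.array(X,float)+t); return (q[:2]/q[2]).round().tolist()
yd=np.array([-.21,.978,0]); xd=np.array([.978,.21,0]); o=np.array([540,322,0.])
for z,x in ((0,32),(0,-32),(110,18),(110,-18)): print(z,x,[pr(o+yd*y+xd*x+[0,0,z]) for y in (-105,-45,0,45,105)])
a=cv2.resize(g,None,fx=.25,fy=.16,interpolation=cv2.INTER_AREA)
ch=" .:-=+*#%@"
for i,r in enumerate(a): print('%3d'%(i/.16),''.join(ch[min(9,int(x)*10//256)] for x in r))
E
```

```text
tcp_pos: [408.1, 247.0, 441.9]
tool_rot: [-0.0, -0.203, 0.979, -0.0]
wrist_force: [1.1, 0.9, -2.2]
width: 19.9
gripper_force: 30.0
tcp_pos: [531.0, 347.2, 473.6]
tool_rot: [-0.0, -0.273, 0.962, 0.0]
wrist_force: [-0.7, -0.3, -2.2]
width: 19.7
gripper_force: 30.0
tcp_pos: [529.5, 345.1, 474.7]
tool_rot: [0.001, 0.765, -0.645, 0.0]
wrist_force: [-0.2, -0.0, -1.8]
width: 19.8
gripper_force: 30.0
t: 20.35
tcp_pos: [529.7, 345.3, 474.7]
tool_rot: [0.001, 0.777, -0.63, 0.0]
wrist_force: [0.2, -0.4, -1.3]
width: 19.8
gripper_force: 30.0
20.35 [529.68929994 345.32669975 474.72274332] [ 5.22109554e-04  7.76758969e-01 -6.29797769e-01  4.42601163e-05] [-0.34417951  0.57088128 -0.47727072  1.35960909  0.26277591  1.27452969
  2.51656032]
0 32 [[245.0, 78.0], [246.0, 127.0], [247.0, 162.0], [248.0, 194.0], [249.0, 235.0]]
0 -32 [[296.0, 77.0], [295.0, 127.0], [294.0, 162.0], [294.0, 194.0], [293.0, 235.0]]
110 18 [[249.0, 64.0], [251.0, 130.0], [252.0, 175.0], [253.0, 217.0], [254.0, 268.0]]
110 -18 [[288.0, 64.0], [287.0, 130.0], [287.0, 175.0], [287.0, 217.0], [286.0, 268.0]]
  0 ===::::....-*%
[... 8996 characters left out ...]
=+*=:::::::::::::::::::::::::::::::::.:==============***#=-.:.:::::::::::::::::::::::::......:-=-----====+===-----======
393 ====+*+=-=%#==+**#*=+%*=::::::::::::::::::::::::::::::::...==============+***+-...::::::::::::::::::::::.........:===----========----=======
400 ====++--++#*==+**#*=#%++:.::::::::::.:::::::::::::::::::...===============***+-:---------------------::::::::::::-===------===-------=======
406 =====--++=#*==+**++=#%++=:::....:::::::::::::::::::::::::::===============***---=======-=============-------------------------------========
412 ======++==#*==###+---=======----========----========----========---=========---=========---=========-----------------------------:--========
```

```bash
python3 - <<'E'
from h import *
c=load('w10'); g=cv2.cvtColor(c['pixels'],cv2.COLOR_BGR2GRAY)
print('    ',*['%3d'%u for u in range(234,304,2)])
for v in list(range(46,128,4))+list(range(128,154,2))+[160,170,180,188,192,195,198,201,204,208,212,216]: print('%3d'%v,*['%3d'%x for x in g[v,234:304:2]])
E
```

```text
234 236 238 240 242 244 246 248 250 252 254 256 258 260 262 264 266 268 270 272 274 276 278 280 282 284 286 288 290 292 294 296 298 300 302
 46 123 125 123 131 142 134 127 129 132 133 135 136 135 158 224 226 225 203 151 120 123 120 121 129 135 134 130 127 123 122 119 121 124 117 114
 50 119 121 126 129 129 130 130 135 136 131 126 126 109 179 204 221 216 205 188 125 129 121 121 127 131 132 129 122 119 122 125 125 122 112 110
 54 120 125 127 130 112 163 173 172 172 173 174 177 175 171 169 168 169 171 172 174 174 176 176 175 174 173 121 122 123 123 125 130 124 117 119
 58 113 111 116 121 103 173 188 187 189 190 191 191 192 192 193 194 195 195 196 197 196 197 198 199 199 187 121 119 119 120 123 125 122 124 125
 62 110 116 124 129  94 170 184 183 184 185 187 187 188 188 190 190 191 191 193 193 194 193 196 195 196 187 120 122 119 115 114 121 126 128 132
 66 119 122 130 134 100 164 177 180 180 180 182 181 185 185 186 185 188 188 189 189 192 192 192 192 195 182  92 130 126 113 109 123 133 133 135
 70 134 131 130 134 108 158 174 175 175 177 177 179 180 180 182 182 184 184 185 186 187 188 189 
[... 4963 characters left out ...]
 134 109 165 177 161 151 150 140 138 139 139 147 159 159 153 142 139 171 176 158 140 137 173 175 150 151 145 142 135 124 121
204 132 132 128 117 123  82 168 145 197 239 239 197 192 238 239 198 192 238 238 198 190 237 239 191 189 241 154 173 150 158 152 141 138 133 127
208 124 128 123 117 126 106 162 212 242 240 240 242 243 242 244 245 242 241 241 241 241 241 241 241 241 244 195 174 143 143 145 140 145 139 118
212 121 118 128 129 132  76 167 196 144 108 130 165 146 127 129 129 128 127 126 135 147 139 106 250 246 244 180 170  99  65  77  73  72  87 117
216 127 123 119 122 124 116 100 125  78  79  85 138 137 138 135 134 133 130 170 153 216 150  86  94 114 249 188 238 245  71  80  84  80  68  79
```

```bash
python3 -m crank '[[[-1.2,0,-2,0],[-1.3,0,-2,0],[-1,0,-1,0],[0,0,0,0],[0,0,0,0],[0,0,0,0]]]' | sed -n '1,4p'
python3 - <<'E'
from h import *
c,s=wsnap('w11.png'); tp=s['tcp_pos']; print(s['t'],tp,s['tool_rot'])
g=cv2.cvtColor(c['pixels'],cv2.COLOR_BGR2GRAY)
R,t,K=c['R'],c['t'],c['intrinsics']
def pr(X): q=K@(R@np.array(X,float)+t); return (q[:2]/q[2]).round().tolist()
yd=np.array([-.21,.978,0]); xd=np.array([.978,.21,0]); o=np.array([540,322,0.])
for z in (0,23,91.5,110,128.5): print(z,[pr(o+yd*y+[0,0,z]) for y in (-105,-45,0,45,105)])
print('    ',*['%3d'%u for u in range(238,298,2)])
for v in list(range(40,230,3)): print('%3d'%v,*['%3d'%x for x in g[v,238:298:2]])
E
```

```text
t: 21.0
tcp_pos: [523.0, 378.9, 523.6]
tool_rot: [0.001, 0.777, -0.63, 0.0]
wrist_force: [0.2, 0.1, -2.3]
21.0 [523.0390761  378.9332007  523.58862672] [ 1.35654591e-03  7.76701107e-01 -6.29867780e-01  3.61105395e-04]
0 [[270.0, 55.0], [271.0, 102.0], [271.0, 134.0], [271.0, 165.0], [271.0, 204.0]]
23 [[270.0, 52.0], [270.0, 101.0], [271.0, 135.0], [271.0, 168.0], [271.0, 208.0]]
91.5 [[269.0, 40.0], [270.0, 98.0], [270.0, 138.0], [270.0, 175.0], [271.0, 222.0]]
110 [[269.0, 36.0], [270.0, 97.0], [270.0, 139.0], [270.0, 178.0], [271.0, 226.0]]
128.5 [[269.0, 32.0], [269.0, 96.0], [270.0, 140.0], [270.0, 181.0], [270.0, 231.0]]
     238 240 242 244 246 248 250 252 254 256 258 260 262 264 266 268 270 272 274 276 278 280 282 284 286 288 290 292 294 296
 40 113 117 124 128 118 175 179 179 180 182 182 184 185 185 187 189 190 191 191 193 194 193 199 159 123 119 118 115 119 123
 43 117 123 132 137 117 168 170 170 171 173 175 175 177 178 180 181 182 183 185 187 188 189 195 156 127 125 117 107 121 131
 46 126 128 134 136 141  90 102 102 104 104 104 103 103 103 105 104 105 104 106 105 104 105 
[... 6895 characters left out ...]
  76  67  66  72  74  72  73  76  73  87 102 108  89 114  85  82  86  86  85  80
217 103  94  92  66  70  71  77  80  81  81  78  79  80 116 117  86  79 107 103 102 111 109  86  89  87  84  82  84  84  79
220 106 106  72  74  77  79  77  80  78  79 173 190 196 190 194 194 193 192 193 190 190 190 191 190 190 189 187 115  81  81
223 115 114  76  77  80  80  77  78  80  76 180 181 220 219 219 219 220 220 219 220 219 219 219 218 219 189 183 158  78  83
226 126  85  83  82  80  78  77  78  83  76 179 184 221 218 219 219 219 220 220 220 219 219 218 218 219 168 182 167  79  82
229  84  84  84  82  81  79  78  79  80 117 179 172 222 218 220 220 218 219 219 219 219 219 218 218 220 167 175 162  90  85
```

```bash
python3 - <<'E'
from h import *
c=load('w11'); g=cv2.cvtColor(c['pixels'],cv2.COLOR_BGR2GRAY)
def pts(n,E,z):
    q,e=E; P=[ray(c,*x,z)[:2] for x in q]; print(n,np.round(q,1).tolist(),'err%.2f'%e,*np.round(P,1)); return np.array(P)
nl=pts('nearL',edge(g,range(56,78),240,248),135); nr=pts('nearR',edge(g,range(56,78),283,290),135)
nt=pts('nearT',edge(g,range(250,283),52,58,True),135); nb=pts('nearB',edge(g,range(250,283),75,83,True),135)
fl=pts('farL',edge(g,range(191,209),244,250),135); fr=pts('farR',edge(g,range(191,209),283,289),135)
ft=pts('farT',edge(g,range(258,278),186,192,True),135); fb=pts('farB',edge(g,range(250,282),207,213,True),135)
N=(nl.mean(0)+nr.mean(0))/2; F=(fl.mean(0)+fr.mean(0))/2
d=(F-N)/np.linalg.norm(F-N); ang=np.degrees(np.arctan2(d[1],d[0]))
off=lambda P:(P.mean(0)-N)@d
print('ang',ang,'N',N,'F',F,'offs',[round(off(x),1) for x in (nt,nb,ft,fb)])
mid=(off(nt)+off(nb)+off(ft)+off(fb))/4; print('mid from clamps',N+d*mid)
rl=pts('railL',edge(g,range(122,166),253,259),23); rr=pts('railR',edge(g,range(122,166),278,284),23)
bl=pts('baseL',edge(g,range(122,166),244,250),15); br=pts('baseR',edge(g,range(122,166),287,293),15)
for a,b in ((rl,rr),(bl,br)):
    for q in (a,b): v=q[1]-q[0]; print('ang',np.degrees(np.arctan2(v[1],v[0])).round(2),end=' ')
    print('mid',(a.mean(0)+b.mean(0))/2, 'width',np.cross(d,b.mean(0)-a.mean(0)))
e=pts('barrelNear',edge(g,range(254,280),90,97,True),128.5); print(off(e)-mid)
for z in (91.5,100,110,120,128.5):
    e=ray(c,267,176.5,z)[:2]; e2=ray(c,267,179.5,z)[:2]; print(z,((e-N)@d-mid).round(1),((e2-N)@d-mid).round(1))
print('screws',(ray(c,267,66.3,137)[:2]-N)@d-mid,(ray(c,267,200.5,137)[:2]-N)@d-mid)
print(g[170:192,267].tolist())
E
```

```text
nearL [[243.5, 56.0], [243.5, 77.0]] err0.07 [582.2 246.9] [578.7 266.1]
nearR [[287.5, 56.0], [286.6, 77.0]] err0.24 [539.2 237.8] [535.8 257. ]
nearT [[250.0, 53.1], [282.0, 53.1]] err0.02 [576.4 243. ] [545.1 236.4]
nearB [[250.0, 80.1], [282.0, 80.2]] err0.33 [571.7 267.6] [539.8 261. ]
farL [[246.4, 191.0], [246.5, 208.0]] err0.04 [554.3 381.7] [550.5 401. ]
farR [[285.6, 191.0], [285.6, 208.0]] err0.06 [511.4 372.6] [507.1 391.8]
farT [[258.0, 188.3], [277.0, 187.8]] err0.23 [542.2 375.9] [521.5 371. ]
farB [[250.0, 210.4], [281.0, 210.5]] err0.01 [546.1 403. ] [511.6 395.7]
ang 101.78971120948324 N [558.97026662 251.96392022] F [530.83386977 386.7661798 ] offs [np.float64(-12.4), np.float64(12.7), np.float64(124.5), np.float64(150.4)]
mid from clamps [544.90995945 319.32724281]
railL [[255.0, 122.0], [256.2, 165.0]] err0.19 [564.7 309.3] [551.9 366.8]
railR [[279.5, 122.0], [279.6, 165.0]] err0.02 [531.8 302.3] [519.2 359.9]
baseL [[245.3, 122.0], [246.4, 165.0]] err0.28 [578.4 312.3] [566.  370.9]
baseR [[289.8, 122.0], [289.4, 165.0]] err0.20 [517.5 299.4] [505. 358.]
ang 102.58 ang 102.28 mid [541.91038739 334.60103321] width 33.5557381674193
ang 101.97 ang 102.03 mid [541.72934712 335.15302988] width 62.26005301283922
barrelNear [[254.0, 93.8], [279.0, 94.3]] err0.27 [565.7 279.3] [539.9 274.4]
-43.21822460775252
91.5 50.0 53.8
100 48.6 52.3
110 46.9 50.5
120 45.2 48.7
128.5 43.8 47.2
screws -68.8137768860662 69.49086595677946
[148, 187, 249, 204, 119, 128, 169, 229, 95, 138, 135, 134, 132, 130, 127, 124, 102, 75, 136, 221, 240, 241]<stdin>:18: DeprecationWarning: Arrays of 2-dimensional vectors are deprecated. Use arrays of 3-dimensional vectors instead. (deprecated in NumPy 2.0)
```

Stand fit: the two clamps and the rail midline agree. beam_mid ≈ (545, 319.4), beam direction 102°. Move over it, check, then descend.

```bash
python3 -m crank '[[[2,-0.3,0,0],[2.5,-0.3,0,0],[1.77,-0.32,0,0],[0,0,3,0],[0,0,4,0],[0,0,3,0],[0,0,0,0],[0,0,0,0]]]' ; python3 -m crank '[[[0,0,2,0],[0,0,3,0],[0,0,3,0],[0,0,2.5,0],[0,0,2,0],[0,0,1,0],[0,0,0,0],[0,0,0,0]]]' ; python3 -m crank '[[[0,0,0,0],[0,0,0,0]]]'
```

```text
t: 21.85
tcp_pos: [545.2, 320.2, 425.1]
tool_rot: [0.0, 0.777, -0.63, -0.0]
wrist_force: [0.1, 0.1, -1.6]
width: 19.9
gripper_force: 30.0
t: 22.65
tcp_pos: [545.4, 321.1, 291.6]
tool_rot: [-0.002, 0.777, -0.629, 0.0]
wrist_force: [-0.4, -0.1, -1.2]
width: 19.7
gripper_force: 30.0
t: 22.85
tcp_pos: [545.0, 320.8, 291.1]
tool_rot: [-0.001, 0.777, -0.629, 0.0]
wrist_force: [-0.5, 0.3, -1.0]
width: 19.6
gripper_force: 30.0
```

```bash
python3 -m crank '[[[0.13,0,0.25,-0.1],[0,0,0,0],[0,0,0,0],[0,0,0,0]]]' ; python3 - <<'E'
from h import *
s=[]
for i in range(5):
    c,st=wsnap('w12.png'); s.append(st['tcp_pos'])
print(np.mean(s,0)); g=cv2.cvtColor(c['pixels'],cv2.COLOR_BGR2GRAY); tp=s[-1]
R,t,K=c['R'],c['t'],c['intrinsics']
def pr(X): q=K@(R@np.array(X,float)+t); return (q[:2]/q[2]).round(1).tolist()
d=np.array([-.208,.978,0]); n=np.array([.978,.208,0]); o=np.array([544.9,319.4,0])
print('near clamp exp',[pr(o+d*y+n*x+[0,0,135]) for y in (-80,-55) for x in (22,-22)],'cell: cap near end',pr(o-25*d+[0,0,143.5]),'far',pr(o+25*d+[0,0,143.5]),'rod top',pr(o+[0,0,162.5]), 'barrel tip',pr(o-45*d+[0,0,128.5]))
hsv=cv2.cvtColor(c['pixels'],cv2.COLOR_BGR2HSV)
m=((hsv[...,0]>4)&(hsv[...,0]<18)&(hsv[...,1]>110)).astype(np.uint8); m[:,:240]=0; m[:,310:]=0
k,l,q,ce=cv2.connectedComponentsWithStats(m); print([(q[i].tolist()) for i in range(1,k) if q[i,4]>40])
a=cv2.resize(g[60:340,200:350],None,fx=.8,fy=.4,interpolation=cv2.INTER_AREA); ch=" .:-=+*#%@"
for i,r in enumerate(a): print('%3d'%(60+i/.4),''.join(ch[min(9,int(x)*10//256)] for x in r))
E
```

```text
t: 23.25
tcp_pos: [544.9, 319.2, 287.2]
tool_rot: [0.0, 0.778, -0.629, -0.0]
wrist_force: [0.7, 0.9, -2.9]
width: 20.0
gripper_force: 30.0
[544.94340576 319.22052005 287.23009534]
near clamp exp [[216.8, 122.9], [333.2, 123.1], [219.9, 188.0], [329.9, 188.1]] cell: cap near end [274.8, 265.8] far [274.6, 368.7] rod top [274.6, 349.7] barrel tip [274.9, 208.0]
[[267, 305, 20, 31, 414]]
 60 ===================-=++**##########################################################################***+========++++=====
 62 ===========---=======++*********###################################################################***+=====++++++++====
 65 ====================-++***************#############################################################**+==++++++++++++====
 67 =====================++*******************#########################################################**+==+++++++++++++===
 70 ====================-++*********************#######################################################**+==+++++++++++++===
 72 ===================+-++************************####################################
[... 12587 characters left out ...]
********=---------------+******#=:::::::++++++++==-===:::::::::::::::::::::
327 ....:.:.:::::::::::.:+===+==+++++++:::::::=#*********=---------------+******#=:::::::+++++++======+-::::::::::::::::::::
330 .......::::::::::::.=++=====+++++++:::::.:+#*********+---------------+******#=-::::::+++++++=-=-==+=.:::::::::::::::::::
332 ......:.::::::::::..**++====+++++++::::..-+#*********+----========---+******#+-.:::::+++++++=---=+**:.:::::::::::::::::.
335 .....:..::::::::::.:**++=----------::::::-===========-----------------========-::::::-----------=+**-.:::::::::::::::::.
337 .......:..:::::::..=**++=-----------------------------------------------------------------:::::-+=**=.::::::::::::::::::
```

```bash
python3 -m crank '[[[0,0,-0.12,0],[0,0,0,0],[0,0,0,0],[0,0,0,0],[0,0,0,0],[0,0,0,0],[0,0,0,0],[0,0,0,0]]]'; python3 - <<'E'
from h import *
# rod top above cap: find rod / cap in the fixed scene view for a last sanity check, and settle
s=monitor.read_state(); print(s['t'],s['tcp_pos'],np.abs(s['qd']).max())
c=snap('scene','s12.png'); R,t,K=c['R'],c['t'],c['intrinsics']
def pr(X): q=K@(R@np.array(X,float)+t); return (q[:2]/q[2]).round(1)
print('mouth',pr([544.9,319.4,143.5]),'rodtop',pr([544.9,319.4,162.5]))
hsv=cv2.cvtColor(c['pixels'],cv2.COLOR_BGR2HSV); u,v=pr([544.9,319.4,150]).astype(int)
w=hsv[v-14:v+14,u-10:u+10]; m=(w[...,0]>4)&(w[...,0]<18)&(w[...,1]>110)
ys,xs=np.nonzero(m); print(len(ys), (xs.min()+u-10,xs.max()+u-10,ys.min()+v-14,ys.max()+v-14) if len(ys) else None)
E
```

```text
t: 24.3
tcp_pos: [544.9, 319.2, 288.4]
tool_rot: [0.0, 0.778, -0.629, 0.0]
wrist_force: [0.1, 0.6, -2.1]
width: 19.9
gripper_force: 30.0
24.3 [544.94173213 319.19881067 288.42361879] 0.0016405227608344913
mouth [211.6 137. ] rodtop [210.8 132. ]
0 None
```

```bash
python3 -c "
from station import env; print(env.close_job())"
```

```text
the job is handed in; nothing more can be done
None
```

The job is handed in: I pressed the long rod down to the cell floor, and the arm is holding the cell by its frosted sides, upright and still. Its middle is within about 1 mm of the beam midpoint, by wrist-camera measurement. The rod's seating rests on the push alone (force rose to 12.7 N at about the expected height), because the gripper hid the rod's top in the last pictures. It took 24.3 s of the 62 s allowed, and the stubs and resin jar were left alone.

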